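# Slide the sauce bottle home into its rack bay

### The job

Without gripping or lifting it, slide the red-capped sauce bottle upright along the counter into the empty bay of the bottle rack, the one with the red disc on its floor, until it stands fully home against the rack's back plate. Push it gently with the fingertips or the outside of the fingers, low on its body (in its lowest third), so that it does not tip, and leave everything else where it stands.

Things in the scene. Friction and masses are not known exactly. Their poses are not given: they have to be found in the camera images.
- sauce: amber bottle with yellow label and red cap, loose, about 0.5 kg, round, 56 mm in diameter up to 149 mm, then a shoulder and a 22 mm neck, 240 mm tall; origin at the centre of its underside, z up. It slides on the steel counter at a push of about 2 to 4 N and can tip over if pushed higher than about 35 mm above the counter
- spot: flat red disc, 48 mm in diameter, lying flush on the counter in the rack's empty bay; nothing to touch or feel. Origin at its centre, at counter height: the fully home bottle stands centred on it (within 2 mm in depth). Its x axis points into the bay, square to the back plate; z up
- rack: fixed aluminium rack, origin on the counter in the middle bay's centre, x into the bays, z up. Three bays at y = -110, 0, 110 mm on the bare counter; back plate 330 mm long, 50 tall, its face at x = 29. Each bay is a funnel of two guide plates 30 mm tall, toed out 0.3 rad, 77 mm wide at its mouth (x = -19), leaving 3 mm play each side of a bottle that is home
- vinegar: black vinegar bottle with a white cap, same shape and size as the sauce bottle (56 mm across, 240 mm tall), already parked in one of the rack's bays; origin at the centre of its underside, z up. Leave it alone
- oil: yellow oil bottle with a green cap, same shape and size as the sauce bottle (56 mm across, 240 mm tall), already parked in one of the rack's bays; origin at the centre of its underside, z up. Leave it alone
- jar: chilli jar, 84 mm across, 110 mm tall, white lid, at the right side; origin at the centre of its underside. Leave it alone
- bowl: steel bowl, 150 mm across, 55 mm tall, at the left side; origin at the centre of its underside. Leave it alone
- ladle: black-handled serving spoon, 240 mm long, lying flat at the near left; origin under its middle, x along it. Leave it alone
- shaker: small steel salt shaker, 44 mm across, 78 mm tall, at the near right; origin at the centre of its underside. Leave it alone
Mind the look-alikes: they are no part of the job. What is shaped like the sauce but blue is not meant.

How it is judged:
By the outcome, as a careful person would: the job done as asked, in the order asked, and still so for the second after the job is handed in, with the robot touching nothing.
It also fails if it takes over 61 s, if anything falls off the work surface, if the arm or the gripper's body presses on something with over 40 N, if the wrist force passes 120 N, or if a joint passes its speed limit or range.

### The arm

A 6-joint arm with a two-finger parallel gripper is mounted at the origin on the work surface. World frame = base frame: x ahead of the robot, y to its left, z up, the work surface at z = 0. Lengths are in m, angles in rad, forces in N, time in s.
With the tool pointing down it reaches from about 0.325 to 1 m from the base axis. Payload 5.1 kg.
Tool frame: the origin (TCP) lies midway between the tips of the shut fingers; the grasp point (between the pads) lies 19 mm behind it; z points along the fingers, y is the line along which they close (so a half turn about z gives the same grasp; the last joint's range is limited). The gripper opens to 85 mm and grips with 20 to 120 N. Pads are 22 mm wide; open, the fingers measure 114 mm over their backs; the gripper's body (76 mm by 85 mm) begins 54 mm behind the grasp point. The pads swing forward as they close: fully open they stand 13 mm farther back than shut.
Start: joints at [1.1, 0.124, 1.65, -0, 1.367, -0.083], TCP at [0.246, 0.602, 0.231] pointing down, gripper open.
Joint ranges: [-2.61, 2.61], [-1.02, 2.33], [0.03, 2.71], [-1.35, 4.49], [0.32, 2.68], [-2.91, 2.91]. Speed limits (rad/s): [2.57, 2.57, 3.14, 3.14, 3.14, 3.14].

### API

Orientations are given as a unit quaternion [x, y, z, w].
In Python, from workcell import manip, get_image, calibration, close_job gives the robot as it stands.
- The arm moves only by the tool send_rows, never from a script. Its argument "series" is a list that holds one entry, the list of rows, each a list of 5 numbers: the shift along the world's x, y, z in m, then the turn about the world's z in degrees, then the closure in counts, from 0 (fully open) to 255 (shut). In form: [[[tx, ty, tz, turn, hand], ...]]. A call has 1 to 10 rows; each row shifts and turns the commanded pose from where the row before left it; what a row does not reach is not made up. A row lasts 1/10 s, in which the tool goes at most 50 mm and 8.59 degrees, less where a joint would pass 70% of its speed; a pose out of reach is approached as far as the arm can. A call with a gripper value outside its range is refused whole. The fingers move at their own pace and stop on an object; "force" is the grip in N (left out, the last holds). Time passes only in rows, so rows that do not move let the fingers close. It gives the time, the measured TCP pose, the force, the opening and the grip force at its end, in the units of the state.
- manip.get_obs(): the state, without advancing time (a new reading comes with each control period).
- get_image(name): name is "side" or "top" or "wrist"; returns the picture (384x512x3 uint8, red, green, blue); there is no depth.
- calibration(name): a dict with "K" (3x3 intrinsics, pixels), "extrinsics" (4x4, takes a point from camera to world coordinates). Camera axes: x right, y up, looking along -z (the intrinsics and any distortion apply to the point x, -y, -z); pixel columns grow to the right and rows downward; lengths in m; the calibration is good to about 2 mm. A picture is of the moment at which its call begins: read the wrist's pose just before it. calibration takes no time and is no camera call; for the wrist camera it gives the pose at the moment of the call.
- close_job(): hands the job in; it is judged then, once.
The state is a dict: "time_s": time; "q": joint angles; "qd": joint speeds; "joint_torque": joint torques, N m; "eef_pos": TCP position; "orientation": TCP orientation; "wrist_force": force on the tool from outside, world axes, zero at the start; "ft_torque": the same for the moment, N m; "width": opening from 0.0 (shut) to 1.0 (fully open); "grasp_force": force on a finger pad.
Only numpy, scipy, OpenCV 4.12 (cv2) and the standard library are available. Lean on these libraries where they do the work, as an engineer would, in place of code of your own. Each camera call takes 0.05 s, during which the arm holds its last target. There are 200 camera calls.

## Working session

There is one attempt and no reset: what is moved stays moved. The work goes in short steps, Python scripts to look and compute and a tool call to move; the robot and the scene stay as the last step left them, time stands still between calls to the robot, and variables do not carry over. Pictures are saved under pics/ and viewed, at most 12 in all, crops included, and the job is handed in when it is done.

Besides the shell and the picture viewer there is one more tool, called by a JSON object that holds its "fn" and its "kwargs". send_rows: Moves the arm, as the interface text tells. Its arguments: {"type":"object","properties":{"series":{"type":"array","items":{"type":"array","items":{"type":"array","items":{"type":"number"}}}},"force":{"type":"number"}},"required":["series"]}

```bash
mkdir -p pics; python3 - <<'E'
from workcell import manip,get_image,calibration
import cv2,numpy as np
for n in("top","side"):
    cv2.imwrite(f"pics/{n}0.png",get_image(n)[:,:,::-1]); c=calibration(n); print(n,np.round(c["K"],1).tolist(),np.round(c["extrinsics"],3).tolist(),[k for k in c])
o=manip.get_obs();print(o["time_s"],o["eef_pos"],o["orientation"],o["width"])
E
```

```text
top [[424.5, 0.0, 252.7], [0.0, 424.5, 190.8], [0.0, 0.0, 1.0]] [[0.012, 0.984, -0.18, 0.239], [-1.0, 0.012, -0.0, 0.006], [0.002, 0.18, 0.984, 1.277], [0.0, 0.0, 0.0, 1.0]] ['K', 'extrinsics']
side [[362.4, 0.0, 251.4], [0.0, 362.4, 192.2], [0.0, 0.0, 1.0]] [[0.895, 0.258, -0.363, 0.076], [-0.445, 0.489, -0.75, -0.78], [-0.016, 0.833, 0.553, 0.65], [0.0, 0.0, 0.0, 1.0]] ['K', 'extrinsics']
0.1 [0.24559183 0.60124277 0.23016426] [ 1.92690108e-01  9.81259215e-01 -9.03048064e-04 -2.42575056e-04] 1.002407556417366
```

View pics/top0.png

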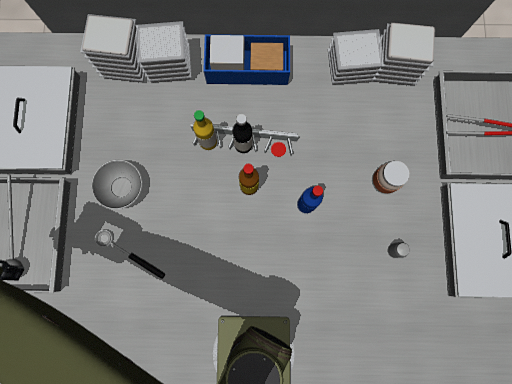

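View pics/side0.png

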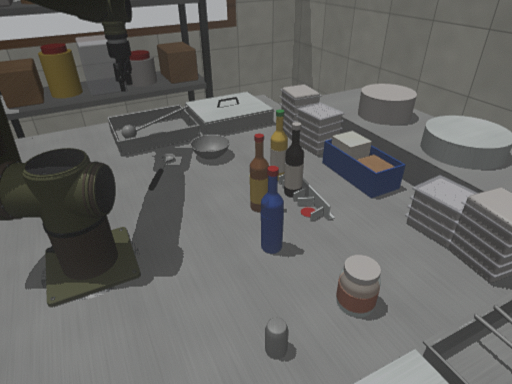

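The top view shows the sauce cap at about (248,169), the red spot at (279,149) in the right bay, and the blue decoy at (311,200). The side view shows the sauce cap at (259,138) and the spot at (308,212).

```bash
cat > h.py <<'E'
import cv2,numpy as np
from workcell import manip,get_image,calibration
def ray(c,u,v):
    K=np.array(c["K"]);E=np.array(c["extrinsics"])
    d=np.linalg.inv(K)@[u,v,1]; d=E[:3,:3]@[d[0],-d[1],-d[2]]
    return E[:3,3],d/np.linalg.norm(d)
def plane(c,u,v,z):
    o,d=ray(c,u,v); return o+d*(z-o[2])/d[2]
def tri(a,b):
    (o1,d1),(o2,d2)=a,b
    t=np.linalg.lstsq(np.c_[d1,-d2],o2-o1,rcond=None)[0]
    p,q=o1+d1*t[0],o2+d2*t[1]; return (p+q)/2,np.linalg.norm(p-q)
def blobs(im,kind):
    h=cv2.cvtColor(im,cv2.COLOR_RGB2HSV); H,S,V=[h[...,i].astype(int) for i in range(3)]
    m={'red':((H<5)|(H>174))&(S>190)&(V>70),'green':(H>45)&(H<80)&(S>150)&(V>50),
       'amber':(H>=6)&(H<35)&(S>150)&(V>40)}[kind]
    n,_,st,ce=cv2.connectedComponentsWithStats(m.astype(np.uint8))
    return [(st[i].tolist(),ce[i].round(1).tolist()) for i in range(1,n) if st[i][4]>12]
def proj(c,p):
    K=np.array(c["K"]);E=np.array(c["extrinsics"]); q=E[:3,:3].T@(np.array(p)-E[:3,3]); q=K@[q[0],-q[1],-q[2]]; return q[:2]/q[2]
E
python3 - <<'E'
from h import *
import cv2
for n in("top","side"):
    im=cv2.imread(f"pics/{n}0.png")[:,:,::-1].copy()
    for k in('red','green','amber'): print(n,k,blobs(im,k))
im=cv2.imread("pics/top0.png")[95:225,170:340]; im2=cv2.imread("pics/side0.png")[100:270,220:350]
a=cv2.resize(im,None,fx=2.6,fy=2.6*1.3,interpolation=cv2.INTER_CUBIC); a=cv2.resize(im,(442,338),interpolation=cv2.INTER_CUBIC)
b=cv2.resize(im2,(338,442),interpolation=cv2.INTER_CUBIC)
o=np.zeros((442,780,3),np.uint8);o[:338,:442]=a;o[:,442:]=b;cv2.imwrite("pics/crop.png",o)
E
```

```text
top red [([484, 119, 28, 8, 79], [498.0, 122.6]), ([484, 131, 28, 4, 86], [498.4, 132.9]), ([271, 143, 15, 14, 157], [278.3, 149.1]), ([243, 164, 11, 10, 78], [248.0, 168.6]), ([313, 186, 10, 10, 84], [317.3, 190.5])]
top green [([194, 111, 10, 10, 71], [198.7, 115.3])]
top amber [([251, 69, 28, 1, 28], [264.5, 69.0]), ([193, 118, 21, 21, 321], [203.4, 128.6]), ([201, 140, 16, 10, 33], [209.9, 146.7]), ([239, 169, 20, 26, 372], [248.8, 181.7]), ([373, 172, 21, 21, 105], [379.1, 184.6])]
side red []
side green []
side amber []
```

View pics/crop.png

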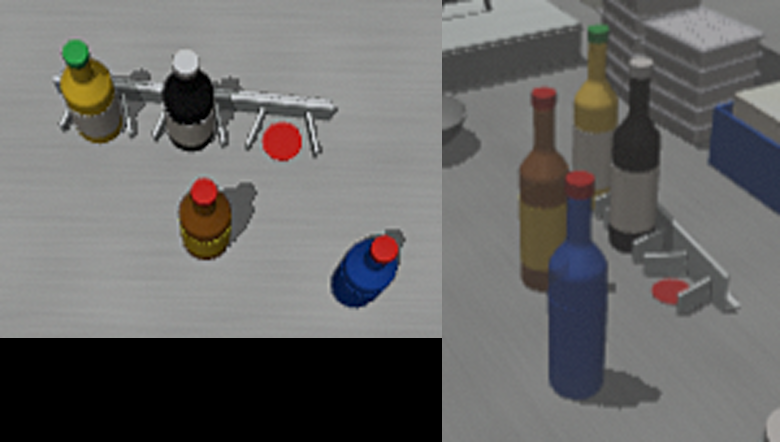

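```bash
python3 - <<'E'
from h import *
T,S=calibration("top"),calibration("side")
P={'sauce':((248,168.2),(258.8,136.5)),'vin':((241.5,118.8),(296.5,125)),'oil':((198.7,115.0),(280,113)),'spot':((278.3,149.1),(308.1,211.9)),'blue':((317.3,190.5),(273.1,169.5))}
for k,(a,b) in P.items():
    p,e=tri(ray(T,*a),ray(S,*b)); z=0 if k=='spot' else .237
    print(k,p.round(4),'gap',e.round(4),'top@z',plane(T,*a,z).round(4))
print('sauce base front-edge top', plane(T,248.8,194.5,0).round(4))
a,b=plane(T,191.2,126.9,.05),plane(T,298.8,136.2,.05); print(a.round(3),b.round(3),np.degrees(np.arctan2(*(a-b)[:2])), np.linalg.norm(a-b))
print('jar',plane(T,396,172,.11).round(3))
E
```

```text
sauce [0.4874 0.0187 0.2342] gap 0.0004 top@z [0.4866 0.0187 0.237 ]
vin [0.6184 0.037  0.2338] gap 0.0011 top@z [0.6167 0.0372 0.237 ]
oil [0.6286 0.1483 0.2301] gap 0.001 top@z [0.6256 0.1475 0.237 ]
spot [ 6.053e-01 -7.200e-02 -1.000e-04] gap 0.0001 top@z [ 0.6052 -0.0719 -0.    ]
blue [ 0.433  -0.1555  0.2348] gap 0.002 top@z [ 0.4316 -0.1548  0.237 ]
sauce base front-edge top [0.4606 0.018  0.    ]
[0.657 0.194 0.05 ] [ 0.632 -0.131  0.05 ] 4.445138240626715 0.32583584063282467
jar [ 0.511 -0.397  0.11 ]
```

{"fn": "send_rows", "kwargs": {"series": [[[0.02,-0.036,0,2.2,0],[0.02,-0.036,0,2.2,0],[0.02,-0.036,0,2.2,0],[0.02,-0.036,0,2.2,0],[0.02,-0.036,0,2.2,0],[0.02,-0.036,0,2.2,0],[0.02,-0.036,0,2.2,0],[0.02,-0.036,0,2.2,0],[0.02,-0.036,0,2.2,0],[0.02,-0.036,0,2.2,0]]]}}

```text
time_s: 1.1
eef_pos: [0.4461, 0.24, 0.2309]
orientation: [0.001, 1.0, -0.0, -0.0]
wrist_force: [0.7, 0.7, -0.8]
width: 1.0
grasp_force: 0.0
```

{"fn": "send_rows", "kwargs": {"series": [[[0.02,-0.036,0,0,0],[0.02,-0.036,0,0,0],[0.002,-0.034,0,0,0],[0,0,-0.04,0,0],[0,0,-0.04,0,0],[0,0,0,0,0]]]}}

```text
time_s: 1.7
eef_pos: [0.4832, 0.1345, 0.1447]
orientation: [0.002, 1.0, -0.001, -0.006]
wrist_force: [-1.6, -0.9, -0.8]
width: 1.002
grasp_force: 0.0
```

```bash
python3 - <<'E'
from h import *
t=get_image("top");s=get_image("side");o=manip.get_obs();print(o["eef_pos"],o["orientation"],o["wrist_force"])
im=np.zeros((384,768,3),np.uint8);im[:,:384]=s[:,60:444][:,:,::-1];im[:,384:]=cv2.resize(t[90:250,160:320],(384,384))[:,:,::-1]
cv2.imwrite("pics/a.png",im)
E
```

```text
[0.48724423 0.13566023 0.15093573] [ 1.88443999e-03  9.99997665e-01 -1.70784049e-04 -1.04362126e-03] [-0.48853382 -1.63033546  0.17141979]
```

View pics/a.png

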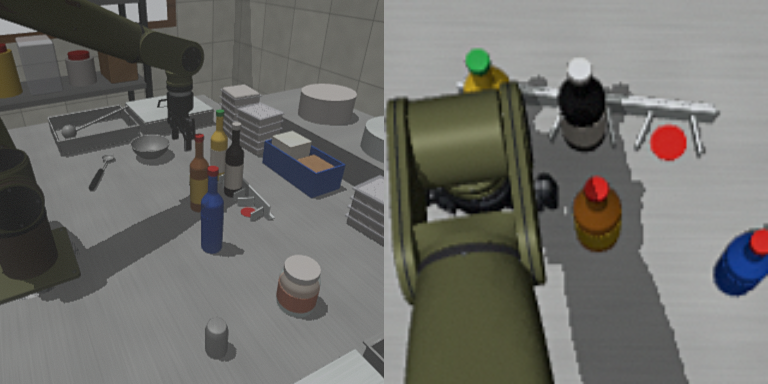

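The gripper (tool at about (465,180) in the right half) is clear of the bottle. Next it descends and approaches.

{"fn": "send_rows", "kwargs": {"series": [[[0,0,-0.04,0,0],[0,0,-0.04,0,0],[0,0,-0.03,0,0],[0,0,-0.02,0,0],[0,0,-0.01,0,0],[0,0,-0.007,0,0],[0,0,0,0,0],[0,-0.008,0,0,0],[0,-0.008,0,0,0],[0,0,0,0,0]]]}}

```text
time_s: 2.8
eef_pos: [0.4887, 0.1189, 0.0055]
orientation: [0.002, 1.0, 0.0, 0.001]
wrist_force: [0.1, 0.2, -0.3]
width: 1.0
grasp_force: 0.0
```

```bash
python3 - <<'E'
from h import *
t=get_image("top");s=get_image("side");o=manip.get_obs();print(o["time_s"],o["eef_pos"],o["orientation"],o["wrist_force"])
im=np.zeros((480,800,3),np.uint8);im[:,:400]=cv2.resize(s[90:234,200:320],(400,480),interpolation=2)[:,:,::-1];im[:400,400:]=cv2.resize(t[110:230,190:310],(400,400))[:,:,::-1]
cv2.imwrite("pics/b.png",im)
E
```

```text
2.9 [0.48815563 0.1194631  0.00482389] [2.51524015e-03 9.99996688e-01 2.96711355e-04 4.56947436e-04] [-0.33727727  4.31061799 -0.68672359]
```

View pics/b.png

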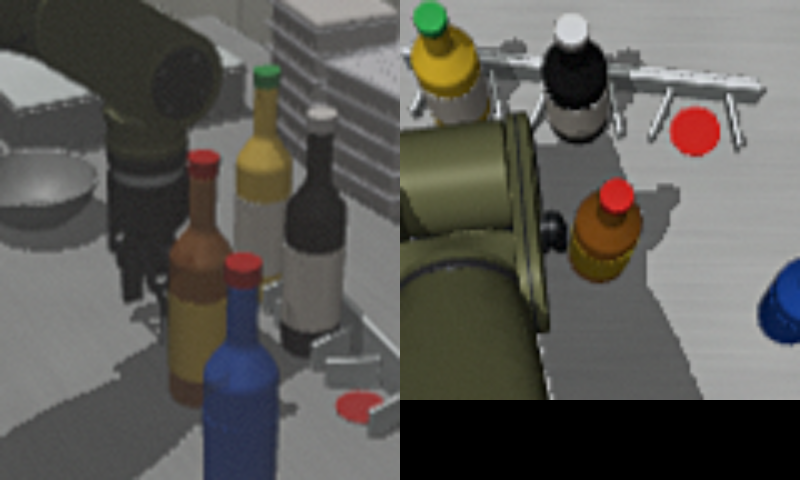

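{"fn": "send_rows", "kwargs": {"series": [[[0,0.02,0,0,0],[0,0.02,0,0,0],[0,0.01,0,0,0],[0,0,0,0,0]]]}}

```text
time_s: 3.3
eef_pos: [0.4878, 0.1705, 0.0044]
orientation: [0.001, 1.0, -0.0, 0.0]
wrist_force: [0.1, 0.3, -0.1]
width: 0.997
grasp_force: 0.0
```

```bash
python3 - <<'E'
from h import *
t=get_image("top");s=get_image("side");w=get_image("wrist");o=manip.get_obs();print(o["time_s"],o["eef_pos"],o["wrist_force"])
c=calibration("wrist");print(np.round(c["extrinsics"],3).tolist(),c["K"][0][0])
im=np.zeros((600,800,3),np.uint8);im[:,:450]=cv2.resize(s[90:250,190:310],(450,600),interpolation=2)[:,:,::-1];im[:300,450:]=cv2.resize(t[130:230,190:306],(350,300))[:,:,::-1]
im[310:573,450:]=cv2.resize(w,(350,263))[:,:,::-1]
cv2.imwrite("pics/c.png",im);cv2.imwrite("pics/raw_side_c.png",s[:,:,::-1])
T=calibration("top");print(blobs(t,'red'))
for z in(.09,.12): print(plane(T,239,179.6,z))
E
```

```text
3.45 [0.48767307 0.16929185 0.00420362] [ 0.57444442  0.17901334 -0.67719952]
[[0.004, -0.963, -0.271, 0.42], [1.0, 0.004, -0.0, 0.169], [0.001, -0.271, 0.963, 0.148], [0.0, 0.0, 0.0, 1.0]] 266.1991619609835
[([484, 119, 28, 8, 79], [498.0, 122.6]), ([484, 131, 28, 4, 85], [498.3, 132.9]), ([271, 143, 15, 14, 157], [278.3, 149.1]), ([244, 164, 10, 10, 81], [248.8, 168.6]), ([313, 186, 10, 10, 84], [317.3, 190.5])]
[0.48785546 0.04572725 0.09      ]
[0.48156219 0.04472162 0.12      ]
```

View pics/c.png

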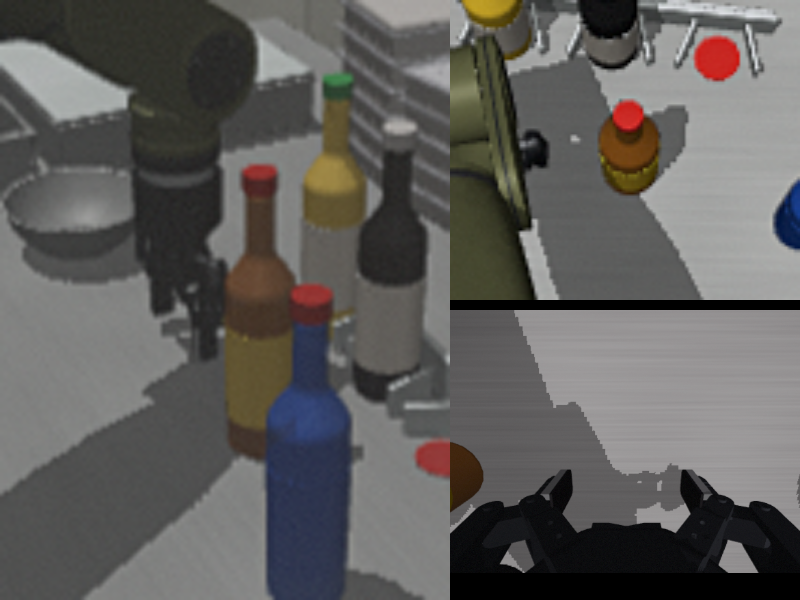

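The bottle is upright again (cap back at (248.8,168.6)). It was the finger knuckles, about 15 mm outside the finger backs and higher up, that touched it first. I'll look at the finger shape in the wrist view.

```bash
python3 - <<'E'
from h import *
w=get_image("wrist")
g=np.clip((w[190:384].astype(float)/255)**.5*255,0,255).astype(np.uint8)
cv2.imwrite("pics/w.png",cv2.resize(g,(800,303),interpolation=cv2.INTER_CUBIC)[:,:,::-1])
c=calibration("wrist");t=manip.get_obs()["eef_pos"];print(t)
for dx in(-.011,.011):
  for dy,dz in((.0425,.013),(.057,.013),(.0425,.05),(.057,.05),(.075,.064),(.0425,.073)):
    p=proj(c,np.array(t)+[dx,-dy,dz]);print(dx,dy,dz,p.round(),((p-[0,190])*1.5625).round())
E
```

```text
[0.48769156 0.16917059 0.00420591]
-0.011 0.0425 0.013 [178. 227.] [278.  58.]
-0.011 0.057 0.013 [150. 227.] [235.  58.]
-0.011 0.0425 0.05 [151. 265.] [236. 117.]
-0.011 0.057 0.05 [114. 265.] [178. 117.]
-0.011 0.075 0.064 [ 41. 287.] [ 64. 152.]
-0.011 0.0425 0.073 [122. 305.] [191. 180.]
0.011 0.0425 0.013 [181. 264.] [283. 116.]
0.011 0.057 0.013 [155. 264.] [242. 116.]
0.011 0.0425 0.05 [157. 312.] [245. 190.]
0.011 0.057 0.05 [122. 312.] [191. 190.]
0.011 0.075 0.064 [ 54. 339.] [ 85. 233.]
0.011 0.0425 0.073 [132. 361.] [206. 267.]
```

View pics/w.png

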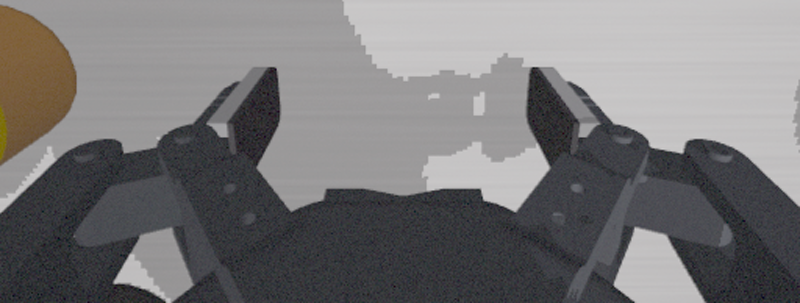

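{"fn": "send_rows", "kwargs": {"series": [[[0,0,0.048,0,0],[0,0,0.048,0,0],[0,0,0.048,0,0],[-0.04,-0.014,0.04,0,0],[-0.04,-0.014,0.04,0,0],[-0.04,-0.014,0,0,0],[-0.04,-0.014,0,0,0],[-0.04,-0.014,0,0,0],[-0.04,-0.014,0,0,0],[0,0,0,0,0]]]}}

```text
time_s: 4.5
eef_pos: [0.2571, 0.0887, 0.218]
orientation: [0.003, 1.0, 0.0, 0.004]
wrist_force: [0.0, -0.4, 0.8]
width: 0.997
grasp_force: 0.0
```

```bash
python3 - <<'E'
from h import *
o=manip.get_obs();print(o["time_s"],o["eef_pos"],o["orientation"],o["q"])
E
```

```text
4.5 [0.25707353 0.08866002 0.21796334] [2.76138075e-03 9.99987392e-01 3.65915973e-04 4.17803026e-03] [ 1.34130478e-01 -8.84702903e-01  2.41306064e+00 -4.15559421e-04
  1.60485713e+00 -1.43115892e+00]
```

{"fn": "send_rows", "kwargs": {"series": [[[-0.04,-0.013,0,0,0],[-0.04,-0.013,0,0,0],[-0.04,-0.013,0,0,0],[0,0,0,0,0]]]}}

```text
time_s: 4.9
eef_pos: [0.2067, 0.0748, 0.2222]
orientation: [0.002, 1.0, -0.009, -0.023]
wrist_force: [0.0, 0.8, 0.4]
width: 1.001
grasp_force: 0.0
```

```bash
python3 - <<'E'
from h import *
o=manip.get_obs();print(o["time_s"],o["eef_pos"],o["orientation"],o["q"])
E
```

```text
4.9 [0.20668839 0.07480855 0.22224457] [ 0.00190156  0.9996906  -0.00865172 -0.02324315] [ 0.11604495 -1.02267055  2.46178972 -0.01190169  1.75066765 -1.45279412]
```

{"fn": "send_rows", "kwargs": {"series": [[[0.04,0.013,0,0,0],[0.04,0.013,0,0,0],[0.0,0.0,0,0,0]]]}}

```text
time_s: 5.2
eef_pos: [0.2888, 0.1017, 0.22]
orientation: [0.001, 1.0, -0.009, -0.027]
wrist_force: [-0.2, -0.1, -0.2]
width: 0.999
grasp_force: 0.0
```

```bash
python3 - <<'E'
from h import *
o=manip.get_obs();print(o["time_s"],o["eef_pos"],o["orientation"],o["q"])
E
```

```text
5.2 [0.28883771 0.10169932 0.21998818] [ 0.00132647  0.99960426 -0.00903839 -0.02660577] [ 0.17054859 -0.70461664  2.32512301 -0.00870644  1.57661396 -1.3974026 ]
```

{"fn": "send_rows", "kwargs": {"series": [[[0,0,0,-8.5,165],[0,0,0,-8.5,165],[0,0,0,-8.5,165],[0,0,0,-8.5,165],[0,0,0,-8.5,165],[0,0,0,-8.5,165],[0,0,0,-8.5,165],[0,0,0,-8.5,165],[0,0,0,-8.5,165],[0,0,0,-8.5,165]]], "force": 20}}

```text
time_s: 6.2
eef_pos: [0.2865, 0.1008, 0.2221]
orientation: [0.679, 0.734, 0.011, -0.023]
wrist_force: [-0.2, -0.6, -0.4]
width: 0.353
grasp_force: 0.0
```

{"fn": "send_rows", "kwargs": {"series": [[[0,0,0,-8.5,165],[0,0,0,-8.5,165],[0,0,0,-8.5,165],[0,0,0,-8.5,165],[0,0,0,-8.5,165],[0,0,0,-8.5,165],[0,0,0,-8.5,165],[0,0,0,-8.5,165],[0,0,0,-8.5,165],[0,0,0,-8.5,165]]]}}

```text
time_s: 7.2
eef_pos: [0.2865, 0.1008, 0.2222]
orientation: [0.996, 0.082, 0.025, -0.011]
wrist_force: [0.7, 0.2, -0.1]
width: 0.352
grasp_force: 0.0
```

```bash
cat > st.py <<'E'
from h import *
from scipy.spatial.transform import Rotation as R
o=manip.get_obs();m=R.from_quat(o["orientation"]).as_matrix()
print(o["time_s"],np.round(o["eef_pos"],4),'q',np.round(o["q"],4),'w',o["width"],'F',np.round(o["wrist_force"],1))
print('zaxis',m[:,2].round(3),'tilt',np.degrees(np.arccos(-m[2,2])).round(1),'toolx',m[:,0].round(3),'tooly',m[:,1].round(3))
E
python3 st.py
```

```text
7.2 [0.2865 0.1008 0.2222] q [ 0.144  -0.8155  2.376   0.0185  1.5308  1.5495] w 0.35169570046442433 F [ 0.7  0.2 -0.1]
zaxis [ 0.047  0.026 -0.999] tilt 3.1 toolx [0.985 0.164 0.051] tooly [ 0.165 -0.986 -0.017]
```

{"fn": "send_rows", "kwargs": {"series": [[[-0.03,-0.005,0,0,165],[-0.03,-0.005,0,0,165],[-0.015,-0.002,0,0,165],[-0.015,-0.002,0,0,165],[-0.015,-0.002,0,0,165],[-0.015,-0.002,0,0,165],[-0.015,-0.002,0,0,165],[-0.015,-0.002,0,0,165],[-0.015,-0.002,0,0,165],[-0.015,-0.002,0,0,165]]]}}

```text
time_s: 8.2
eef_pos: [0.194, 0.1184, 0.2278]
orientation: [0.996, 0.085, -0.01, 0.002]
wrist_force: [0.1, 1.0, 0.3]
width: 0.353
grasp_force: 0.0
```

```bash
python3 st.py
```

```text
8.2 [0.194  0.1184 0.2278] q [ 3.0980e-01 -1.0235e+00  2.4525e+00  1.0000e-04  1.7334e+00  1.7096e+00] w 0.35317966165861575 F [0.1 1.  0.3]
zaxis [-0.02  -0.006 -1.   ] tilt 1.2 toolx [ 0.985  0.17  -0.021] tooly [ 0.17  -0.985  0.003]
```

{"fn": "send_rows", "kwargs": {"series": [[[-0.048,-0.014,0,0,165],[-0.048,-0.014,0,0,165],[-0.048,-0.014,0,0,165],[-0.048,-0.014,0,0,165]]]}}

```text
time_s: 8.6
eef_pos: [0.1108, 0.1647, 0.2405]
orientation: [0.994, 0.085, -0.052, 0.036]
wrist_force: [0.4, 0.3, 0.4]
width: 0.351
grasp_force: 0.0
```

```bash
python3 st.py
```

```text
8.6 [0.1108 0.1647 0.2405] q [ 7.0220e-01 -1.0234e+00  2.4354e+00  2.1000e-03  1.8562e+00  2.1038e+00] w 0.3512025391382058 F [0.4 0.3 0.4]
zaxis [-0.098 -0.08  -0.992] tilt 7.3 toolx [ 0.98   0.164 -0.11 ] tooly [ 0.172 -0.983  0.062]
```

{"fn": "send_rows", "kwargs": {"series": [[[0.01,0.015,0.045,8,165],[0.01,0.015,0.045,8,165],[0.01,0.015,0.045,8,165],[0.01,0.015,0.045,8,165],[0,0,0,0,165]]]}}

```text
time_s: 9.1
eef_pos: [0.1526, 0.2266, 0.4263]
orientation: [0.932, 0.358, -0.037, 0.047]
wrist_force: [-1.0, 0.8, -0.1]
width: 0.354
grasp_force: 0.0
```

```bash
python3 st.py
```

```text
9.1 [0.1526 0.2266 0.4263] q [ 0.8323 -0.7229  1.9991 -0.0548  1.9721  1.6505] w 0.3542810279881328 F [-1.   0.8 -0.1]
zaxis [-0.035 -0.113 -0.993] tilt 6.8 toolx [ 0.741  0.664 -0.101] tooly [ 0.671 -0.739  0.061]
```

{"fn": "send_rows", "kwargs": {"series": [[[-0.027,-0.04,0,0,165],[-0.027,-0.04,0,0,165],[-0.027,-0.04,0,0,165],[-0.027,-0.04,0,0,165],[-0.027,-0.04,0,0,165],[-0.027,-0.04,0,0,165]]]}}

```text
time_s: 9.7
eef_pos: [0.0495, 0.0948, 0.4799]
orientation: [0.929, 0.354, -0.072, 0.075]
wrist_force: [-0.1, -0.5, -0.1]
width: 0.352
grasp_force: 0.0
```

```bash
python3 st.py
```

```text
9.7 [0.0495 0.0948 0.4799] q [ 0.7837 -1.0237  2.0325 -0.1066  2.3242  1.5609] w 0.35178856650332296 F [-0.1 -0.5 -0.1]
zaxis [-0.082 -0.191 -0.978] tilt 12.0 toolx [ 0.739  0.647 -0.188] tooly [ 0.669 -0.738  0.088]
```

{"fn": "send_rows", "kwargs": {"series": [[[0.027,0.04,0,0,165],[0.027,0.04,0,0,165],[0.014,0.02,0,0,165],[-0.023,-0.034,-0.026,0,165],[-0.023,-0.034,-0.026,0,165],[-0.023,-0.034,-0.026,0,165],[-0.023,-0.034,-0.026,0,165]]]}}

```text
time_s: 10.4
eef_pos: [0.0537, 0.1193, 0.3982]
orientation: [0.927, 0.353, -0.088, 0.09]
wrist_force: [0.3, -0.8, -0.3]
width: 0.354
grasp_force: 0.0
```

```bash
python3 st.py
```

```text
10.4 [0.0537 0.1193 0.3982] q [ 0.8804 -1.0234  2.1829 -0.0871  2.2244  1.6799] w 0.3538803607078012 F [ 0.3 -0.8 -0.3]
zaxis [-0.1   -0.23  -0.968] tilt 14.5 toolx [ 0.736  0.638 -0.228] tooly [ 0.67  -0.735  0.105]
```

{"fn": "send_rows", "kwargs": {"series": [[[0.02,0.043,0.02,8,165],[0.02,0.043,0.02,8,165],[0.005,0.01,0,8,165],[0,0,0,8,165],[0,0,0,8,165],[-0.018,-0.039,-0.026,0,165],[-0.018,-0.039,-0.026,0,165],[-0.018,-0.039,-0.026,0,165],[-0.018,-0.039,-0.026,0,165]]]}}

```text
time_s: 11.3
eef_pos: [0.0347, 0.1339, 0.3558]
orientation: [0.749, 0.645, -0.071, 0.13]
wrist_force: [0.2, 0.8, -0.3]
width: 0.359
grasp_force: 0.0
```

```bash
python3 st.py
```

```text
11.3 [0.0347 0.1339 0.3558] q [ 1.234  -1.0242  2.261  -0.1838  2.1526  1.3008] w 0.3585666324082449 F [ 0.2  0.8 -0.3]
zaxis [ 0.061 -0.286 -0.956] tilt 17.0 toolx [ 0.157  0.949 -0.274] tooly [ 0.986 -0.133  0.103]
```

{"fn": "send_rows", "kwargs": {"series": [[[0.012,0.047,0.03,8,165],[0.012,0.047,0.03,8,165],[0.003,0.01,0,8,165],[0,0,0,0,165],[-0.01,-0.042,-0.026,0,165],[-0.01,-0.042,-0.026,0,165],[-0.01,-0.042,-0.026,0,165],[-0.01,-0.042,-0.026,0,165],[-0.01,-0.042,-0.026,0,165]]]}}

```text
time_s: 12.2
eef_pos: [-0.0118, 0.1323, 0.3043]
orientation: [0.599, 0.78, -0.069, 0.168]
wrist_force: [0.1, 0.1, -0.4]
width: 0.351
grasp_force: 0.0
```

```bash
python3 st.py
```

```text
12.2 [-0.0118  0.1323  0.3043] q [ 1.6059 -1.0245  2.3571 -0.1994  2.1246  1.2665] w 0.35079186715450006 F [ 0.1  0.1 -0.4]
zaxis [ 0.179 -0.308 -0.934] tilt 20.9 toolx [-0.226  0.911 -0.344] tooly [0.957 0.273 0.094]
```

{"fn": "send_rows", "kwargs": {"series": [[[0,0.048,0.0,0,165],[0.01,0.046,0,0,165],[0.02,0.044,0,0,165],[0.03,0.037,0,0,165],[0.04,0.02,0,0,165],[0.045,0,0,0,165],[0.045,-0.01,0,0,165],[0.045,-0.01,0,0,165],[0.045,-0.02,0,0,165],[0.045,-0.02,0,0,165]]]}}

```text
time_s: 13.2
eef_pos: [0.3146, 0.2663, 0.3056]
orientation: [0.598, 0.781, -0.068, 0.167]
wrist_force: [0.4, 0.6, 0.4]
width: 0.354
grasp_force: 0.0
```

```bash
python3 st.py
```

```text
13.2 [0.3146 0.2663 0.3056] q [ 0.8007 -0.3934  2.0221 -0.3485  1.611   0.5406] w 0.354029709036086 F [0.4 0.6 0.4]
zaxis [ 0.179 -0.305 -0.935] tilt 20.7 toolx [-0.229  0.912 -0.341] tooly [0.957 0.275 0.093]
```

{"fn": "send_rows", "kwargs": {"series": [[[0.035,-0.028,0,-4,165],[0.035,-0.028,0,-4,165],[0.035,-0.028,0,-4,165],[0.035,-0.028,-0.03,-4,165],[0.035,-0.028,-0.04,0,165],[0,0,-0.045,0,165],[0,0,-0.045,0,165],[0,0,-0.045,0,165],[0,0,-0.04,0,165],[0,0,0,0,165]]]}}

```text
time_s: 14.2
eef_pos: [0.4744, 0.1325, 0.0636]
orientation: [0.7, 0.691, -0.096, 0.153]
wrist_force: [-0.3, -0.4, -0.7]
width: 0.354
grasp_force: 0.0
```

```bash
python3 st.py; python3 - <<'E'
from h import *
t=get_image("top");s=get_image("side")
print(blobs(t,'red')[2:])
im=np.zeros((480,800,3),np.uint8);im[:,:400]=cv2.resize(s[90:234,200:320],(400,480),interpolation=2)[:,:,::-1];im[:400,400:]=cv2.resize(t[110:230,190:310],(400,400))[:,:,::-1]
cv2.imwrite("pics/d.png",im)
E
```

```text
14.2 [0.4744 0.1325 0.0636] q [ 0.3604  0.006   2.1106 -0.4028  1.1135  0.5701] w 0.3539748415778837 F [-0.3 -0.4 -0.7]
zaxis [ 0.076 -0.347 -0.935] tilt 20.8 toolx [ 0.027  0.938 -0.346] tooly [0.997 0.001 0.081]
[([271, 143, 15, 14, 156], [278.4, 149.1]), ([244, 164, 10, 10, 78], [248.6, 168.9]), ([313, 186, 10, 10, 84], [317.3, 190.5])]
```

View pics/d.png

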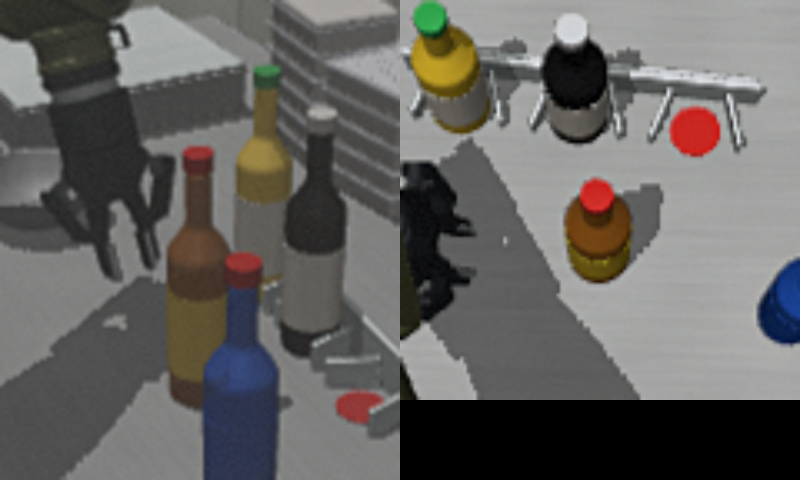

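The tilted fingertips (at (130,265) in the side crop) now lead the hand, and the bottle stands upright with its cap at (248.6,168.9). I'll lower the hand and make contact.

{"fn": "send_rows", "kwargs": {"series": [[[0.006,0,-0.025,0,165],[0.006,0,-0.02,0,165],[0,-0.01,-0.007,0,165],[0,-0.02,0,0,165],[0,-0.02,0,0,165],[0,-0.015,0,0,165],[0,-0.007,0,0,165],[0,-0.005,0,0,165],[0,-0.005,0,0,165],[0,-0.005,0,0,165]]]}}

```text
time_s: 15.3
eef_pos: [0.4926, 0.0486, 0.0182]
orientation: [0.7, 0.691, -0.089, 0.156]
wrist_force: [-1.1, 3.7, 2.3]
width: 0.354
grasp_force: 2.4
```

```bash
cat > lk.py <<'E'
from h import *
import subprocess
T,S=calibration("top"),calibration("side")
t=get_image("top");s=get_image("side")
r=[b for b in blobs(t,'red') if b[0][0]<300]; print(r)
am=[b for b in blobs(t,'amber') if b[1][1]>155 and b[1][0]<300]; print('amber',am)
for b in r:
    if b[0][4]<120: print('cap@.237',plane(T,b[1][0],b[1][1]-.4,.237).round(4))
for b in am: print('base near edge -> centre', (plane(T,b[1][0],b[0][1]+b[0][3]-.5,0)+[.028,0,0]).round(4), 'label cent@.08', plane(T,*b[1],.1).round(4))
E
python3 st.py; python3 lk.py
```

```text
15.3 [0.4926 0.0486 0.0182] q [ 0.1861  0.0418  2.1671 -0.446   0.955   0.4629] w 0.3542442915873946 F [-1.1  3.7  2.3]
zaxis [ 0.09  -0.341 -0.936] tilt 20.7 toolx [ 0.028  0.94  -0.34 ] tooly [0.996 0.004 0.094]
[([271, 143, 15, 14, 157], [278.4, 149.2]), ([245, 164, 11, 10, 79], [249.9, 168.6])]
amber [([241, 169, 19, 25, 378], [250.2, 181.5])]
cap@.237 [0.4866 0.0139 0.237 ]
base near edge -> centre [0.4918 0.0138 0.    ] label cent@.08 [0.4806 0.0136 0.1   ]
```

{"fn": "send_rows", "kwargs": {"series": [[[0,-0.005,0,0,165],[0,-0.005,0,0,165],[0,-0.005,0,0,165],[0,-0.005,0,0,165],[0,-0.005,0,0,165],[0,0,0,0,165]]]}}

```text
time_s: 16.0
eef_pos: [0.4924, 0.0223, 0.0178]
orientation: [0.7, 0.691, -0.09, 0.156]
wrist_force: [0.2, 2.5, 0.8]
width: 0.355
grasp_force: 1.0
```

```bash
python3 lk.py;python3 st.py
```

```text
[([271, 143, 15, 14, 157], [278.3, 149.1]), ([255, 162, 10, 11, 78], [259.7, 167.0])]
amber [([249, 167, 20, 26, 388], [258.6, 180.2])]
cap@.237 [ 0.4911 -0.0107  0.237 ]
base near edge -> centre [ 0.4952 -0.0119  0.    ] label cent@.08 [ 0.4847 -0.0101  0.1   ]
16.1 [0.4923 0.0225 0.0178] q [ 0.134   0.0281  2.1826 -0.4528  0.9369  0.418 ] w 0.35323406406520974 F [0.2 0.5 0.1]
zaxis [ 0.089 -0.344 -0.935] tilt 20.8 toolx [ 0.027  0.939 -0.343] tooly [0.996 0.005 0.093]
```

{"fn": "send_rows", "kwargs": {"series": [[[0,-0.0055,-0.001,0,165],[0,-0.0055,-0.001,0,165],[0,-0.0055,-0.001,0,165],[0,-0.0055,0,0,165],[0,-0.0055,0,0,165],[0,-0.0055,0,0,165],[0,-0.0055,0,0,165],[0,-0.0055,0,0,165],[0,-0.005,0,0,165],[0,-0.002,0,0,165]]]}}

```text
time_s: 17.1
eef_pos: [0.4931, -0.0279, 0.0155]
orientation: [0.7, 0.691, -0.089, 0.156]
wrist_force: [0.2, 5.8, 4.8]
width: 0.352
grasp_force: 3.7
```

```bash
python3 lk.py;python3 st.py
```

```text
[([271, 143, 15, 14, 157], [278.3, 149.1]), ([275, 162, 10, 10, 78], [279.3, 167.0])]
amber [([267, 166, 21, 27, 390], [275.8, 180.0])]
cap@.237 [ 0.4917 -0.06    0.237 ]
base near edge -> centre [ 0.4958 -0.0644  0.    ] label cent@.08 [ 0.4859 -0.0588  0.1   ]
17.2 [ 0.493  -0.028   0.0154] q [ 0.0273  0.0116  2.2043 -0.459   0.8928  0.3243] w 0.35578643989750636 F [1.1 4.4 4.2]
zaxis [ 0.091 -0.343 -0.935] tilt 20.8 toolx [ 0.028  0.939 -0.342] tooly [0.995 0.005 0.095]
```

{"fn": "send_rows", "kwargs": {"series": [[[0,0.015,0,0,165],[0,0.03,0,0,165],[-0.01,0.03,0,0,165],[-0.03,0,0,8.5,165],[-0.03,0,0,8.5,165],[-0.02,0,0,8.5,165],[0,-0.005,0,8.5,165],[0,-0.01,0,8.5,165],[0,-0.015,0,8.5,165],[0,-0.02,0,8.5,165]]]}}

```text
time_s: 18.2
eef_pos: [0.4004, 0.0084, 0.0133]
orientation: [0.31, 0.934, -0.01, 0.176]
wrist_force: [-0.0, 0.0, 0.2]
width: 0.351
grasp_force: 0.0
```

```bash
python3 lk.py;python3 st.py
```

```text
[([271, 143, 15, 14, 157], [278.3, 149.1]), ([275, 162, 10, 10, 77], [279.4, 166.9])]
amber [([267, 166, 21, 27, 389], [275.9, 180.1])]
cap@.237 [ 0.4919 -0.0603  0.237 ]
base near edge -> centre [ 0.4958 -0.0647  0.    ] label cent@.08 [ 0.4856 -0.0591  0.1   ]
18.3 [0.4004 0.0071 0.0134] q [-0.0334 -0.4199  2.5564 -0.1923  0.6805 -0.8237] w 0.3600774988347629 F [-1.5  0.3  0.2]
zaxis [ 0.321 -0.131 -0.938] tilt 20.3 toolx [-0.74   0.583 -0.335] tooly [0.591 0.802 0.09 ]
```

{"fn": "send_rows", "kwargs": {"series": [[[0,-0.02,0,8,165],[0,-0.02,0,8,165],[0,-0.015,0,8,165],[0.005,-0.006,0,7.4,165],[0,0,0,0,165],[0,0,0,0,165]]]}}

```text
time_s: 18.9
eef_pos: [0.405, -0.0326, 0.0128]
orientation: [0.127, 0.977, 0.024, 0.169]
wrist_force: [0.1, -1.0, -0.3]
width: 0.353
grasp_force: 0.0
```

```bash
python3 lk.py;python3 st.py
```

```text
[([271, 143, 15, 14, 158], [278.3, 149.1]), ([275, 162, 10, 10, 77], [279.4, 166.9])]
amber [([267, 166, 21, 27, 387], [275.9, 180.1])]
cap@.237 [ 0.4919 -0.0603  0.237 ]
base near edge -> centre [ 0.4958 -0.0647  0.    ] label cent@.08 [ 0.4856 -0.0591  0.1   ]
19.0 [ 0.405  -0.032   0.0129] q [-0.2781 -0.4249  2.5588  0.1547  0.6834 -1.6981] w 0.35932904449533354 F [-0.3  0.9  0.3]
zaxis [ 0.337  0.005 -0.941] tilt 19.7 toolx [-0.911  0.253 -0.325] tooly [0.237 0.967 0.09 ]
```

{"fn": "send_rows", "kwargs": {"series": [[[0,-0.007,0,3,165],[0,-0.007,0,3,165],[0,-0.007,0,3,165],[0.01,0,0,0,165],[0.015,0,0,0,165],[0.01,0,0,0,165],[0.006,0,0,0,165],[0,0,0,0,165]]]}}

```text
time_s: 19.8
eef_pos: [0.4469, -0.0531, 0.0134]
orientation: [0.047, 0.984, 0.038, 0.167]
wrist_force: [-0.7, 0.3, -0.5]
width: 0.355
grasp_force: 0.0
```

```bash
python3 lk.py;python3 st.py
```

```text
[([271, 143, 15, 14, 156], [278.4, 149.1]), ([275, 162, 10, 10, 77], [279.4, 166.9])]
amber [([267, 166, 21, 27, 389], [276.0, 180.1])]
cap@.237 [ 0.4919 -0.0603  0.237 ]
base near edge -> centre [ 0.4958 -0.065   0.    ] label cent@.08 [ 0.4856 -0.0594  0.1   ]
19.9 [ 0.446  -0.0531  0.013 ] q [-0.3418 -0.2693  2.4521  0.2698  0.6742 -2.004 ] w 0.35323118567981954 F [0.2 0.7 0.7]
zaxis [ 0.333  0.058 -0.941] tilt 19.7 toolx [-0.94   0.105 -0.325] tooly [0.08  0.993 0.09 ]
```

{"fn": "send_rows", "kwargs": {"series": [[[0.003,-0.002,0,0,165],[0.003,-0.002,0,0,165],[0.004,-0.001,0,0,165],[0.005,-0.0005,0,0,165],[0.006,-0.0005,0,0,165],[0.006,-0.0005,0,0,165],[0.006,-0.0005,0,0,165],[0.006,-0.0005,0,0,165],[0.006,-0.0005,0,0,165],[0.006,-0.0005,0,0,165]]]}}

```text
time_s: 20.9
eef_pos: [0.4978, -0.0622, 0.013]
orientation: [0.047, 0.984, 0.037, 0.167]
wrist_force: [-1.4, 1.9, -1.1]
width: 0.353
grasp_force: 1.4
```

```bash
python3 lk.py;python3 st.py
```

```text
[([271, 143, 16, 15, 167], [279.3, 149.5])]
amber [([269, 152, 21, 26, 345], [278.2, 164.9])]
base near edge -> centre [ 0.5428 -0.0717  0.    ] label cent@.08 [ 0.5299 -0.0656  0.1   ]
21.0 [ 0.4988 -0.0625  0.0139] q [-0.3201 -0.126   2.3345  0.2703  0.6421 -1.9881] w 0.34926705910833983 F [ 0.1  0.9 -1.2]
zaxis [ 0.335  0.057 -0.94 ] tilt 19.9 toolx [-0.939  0.106 -0.328] tooly [0.081 0.993 0.089]
```

{"fn": "send_rows", "kwargs": {"series": [[[0.006,-0.0005,0,0,165],[0.006,-0.0005,0,0,165],[0.006,-0.0005,0,0,165],[0.006,-0.0005,0,0,165],[0.006,-0.0005,0,0,165],[0.006,-0.0005,0,0,165],[0.006,-0.0005,0,0,165],[0.006,-0.0005,0,0,165],[0.005,-0.0005,0,0,165],[0.004,-0.0005,0,0,165]]]}}

```text
time_s: 22.0
eef_pos: [0.555, -0.0673, 0.0134]
orientation: [0.047, 0.984, 0.037, 0.168]
wrist_force: [-2.3, 0.1, -1.7]
width: 0.351
grasp_force: 1.4
```

```bash
python3 lk.py;python3 st.py; python3 - <<'E'
from h import *
t=get_image("top");s=get_image("side")
im=np.zeros((480,800,3),np.uint8);im[:,:400]=cv2.resize(s[100:244,220:340],(400,480),interpolation=2)[:,:,::-1];im[:400,400:]=cv2.resize(t[90:190,210:310],(400,400),interpolation=2)[:,:,::-1]
cv2.imwrite("pics/e.png",im)
E
```

```text
[([279, 126, 10, 10, 73], [283.8, 130.5])]
amber []
cap@.237 [ 0.5877 -0.0715  0.237 ]
22.1 [ 0.5555 -0.0674  0.0138] q [-0.292   0.0074  2.2088  0.2603  0.629  -1.9546] w 0.35100511879780366 F [-1.7 -0.1 -0.4]
zaxis [ 0.335  0.058 -0.941] tilt 19.9 toolx [-0.939  0.106 -0.328] tooly [0.081 0.993 0.089]
```

View pics/e.png

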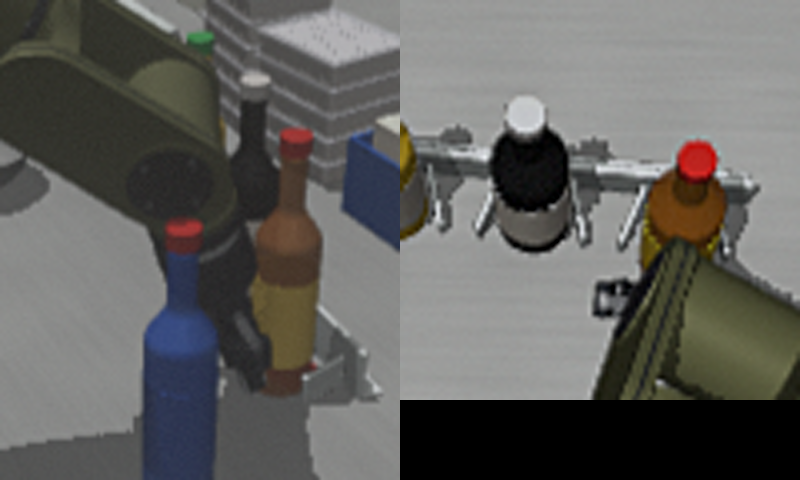

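The sauce bottle (cap at (697,160) in the right crop) stands upright inside the bay, about 16 mm short. Next is a slow final push.

{"fn": "send_rows", "kwargs": {"series": [[[0.004,-0.0004,0,0,165],[0.004,-0.0004,0,0,165],[0.003,-0.0003,0,0,165],[0.002,-0.0002,0,0,165],[0,0,0,0,165]]]}}

```text
time_s: 22.7
eef_pos: [0.568, -0.0686, 0.0136]
orientation: [0.047, 0.984, 0.037, 0.168]
wrist_force: [-2.0, 1.6, 1.2]
width: 0.354
grasp_force: 1.3
```

```bash
python3 lk.py;python3 st.py
```

```text
[([280, 122, 9, 10, 71], [284.1, 126.3])]
amber []
cap@.237 [ 0.599  -0.0723  0.237 ]
22.8 [ 0.5679 -0.0686  0.0136] q [-0.2868  0.0352  2.1808  0.2577  0.6284 -1.9476] w 0.35097441179327415 F [-1.2  0.3  0.3]
zaxis [ 0.334  0.058 -0.941] tilt 19.8 toolx [-0.939  0.106 -0.327] tooly [0.081 0.993 0.089]
```

{"fn": "send_rows", "kwargs": {"series": [[[0.002,-0.0002,0,0,165],[0.002,-0.0002,0,0,165],[0,0,0,0,165]]]}}

```text
time_s: 23.1
eef_pos: [0.5717, -0.0689, 0.0135]
orientation: [0.047, 0.984, 0.037, 0.168]
wrist_force: [-2.8, 1.0, 0.7]
width: 0.352
grasp_force: 1.6
```

{"fn": "send_rows", "kwargs": {"series": [[[0.0015,-0.0001,0,0,165],[0,0,0,0,165]]]}}

```text
time_s: 23.3
eef_pos: [0.5731, -0.069, 0.0134]
orientation: [0.047, 0.984, 0.037, 0.168]
wrist_force: [-4.8, -0.1, 1.7]
width: 0.353
grasp_force: 1.9
```

```bash
python3 lk.py;python3 st.py
```

```text
[([280, 120, 9, 10, 72], [284.1, 124.3])]
amber []
cap@.237 [ 0.6043 -0.0723  0.237 ]
23.4 [ 0.5731 -0.069   0.0134] q [-0.2847  0.0469  2.169   0.2564  0.629  -1.9445] w 0.35518001549087297 F [-3.7  0.3  1.6]
zaxis [ 0.334  0.058 -0.941] tilt 19.8 toolx [-0.939  0.106 -0.327] tooly [0.081 0.993 0.09 ]
```

{"fn": "send_rows", "kwargs": {"series": [[[0.001,-0.0001,0,0,165],[0,0,0,0,165]]]}}

```text
time_s: 23.6
eef_pos: [0.574, -0.0691, 0.0134]
orientation: [0.047, 0.984, 0.037, 0.168]
wrist_force: [-2.7, 0.7, 2.0]
width: 0.351
grasp_force: 2.1
```

{"fn": "send_rows", "kwargs": {"series": [[[0.001,-0.0001,0,0,165],[0,0,0,0,165]]]}}

```text
time_s: 23.8
eef_pos: [0.575, -0.0692, 0.0134]
orientation: [0.047, 0.984, 0.037, 0.168]
wrist_force: [-4.5, -0.2, 1.7]
width: 0.351
grasp_force: 2.1
```

{"fn": "send_rows", "kwargs": {"series": [[[0.001,-0.0001,0,0,165],[0,0,0,0,165]]]}}

```text
time_s: 24.0
eef_pos: [0.5761, -0.0693, 0.0134]
orientation: [0.047, 0.984, 0.037, 0.168]
wrist_force: [-4.4, 0.1, 1.9]
width: 0.355
grasp_force: 2.1
```

{"fn": "send_rows", "kwargs": {"series": [[[0.001,-0.0001,0,0,165],[0,0,0,0,165]]]}}

```text
time_s: 24.2
eef_pos: [0.5768, -0.0693, 0.0133]
orientation: [0.047, 0.984, 0.038, 0.167]
wrist_force: [-5.4, 0.9, 3.9]
width: 0.353
grasp_force: 3.2
```

```bash
python3 lk.py;python3 st.py
```

```text
[([280, 119, 10, 9, 72], [284.5, 123.0])]
amber []
cap@.237 [ 0.6078 -0.0733  0.237 ]
24.3 [ 0.5767 -0.0693  0.0133] q [-0.2831  0.0553  2.1602  0.2554  0.6299 -1.9423] w 0.3508885014048298 F [-6.4  0.4  4. ]
zaxis [ 0.333  0.058 -0.941] tilt 19.7 toolx [-0.94   0.106 -0.326] tooly [0.08  0.993 0.09 ]
```

Force is rising as the bottle reaches the plate; one more small step should confirm it.

{"fn": "send_rows", "kwargs": {"series": [[[0.001,-0.0001,0,0,165],[0,0,0,0,165]]]}}

```text
time_s: 24.5
eef_pos: [0.577, -0.0692, 0.013]
orientation: [0.047, 0.984, 0.038, 0.166]
wrist_force: [-10.7, 0.1, 7.1]
width: 0.354
grasp_force: 5.4
```

{"fn": "send_rows", "kwargs": {"series": [[[0.001,-0.0001,0,0,165],[0,0,0,0,165]]]}}

```text
time_s: 24.7
eef_pos: [0.5772, -0.0692, 0.0127]
orientation: [0.047, 0.984, 0.038, 0.165]
wrist_force: [-14.2, 0.3, 10.5]
width: 0.351
grasp_force: 7.8
```

```bash
python3 lk.py;python3 st.py
```

```text
[([280, 119, 10, 9, 72], [284.5, 123.0])]
amber []
cap@.237 [ 0.6078 -0.0733  0.237 ]
24.8 [ 0.5772 -0.0692  0.0127] q [-0.2827  0.0587  2.157   0.254   0.6334 -1.9411] w 0.35058954560010563 F [-14.4   0.3  10. ]
zaxis [ 0.329  0.059 -0.942] tilt 19.5 toolx [-0.941  0.105 -0.322] tooly [0.08  0.993 0.09 ]
```

The bottle is firmly against the plate (force rises, no motion). I'll back off.

{"fn": "send_rows", "kwargs": {"series": [[[-0.003,0.0003,0,0,165],[-0.006,0.0005,0,0,165],[-0.012,0.001,0,0,165],[-0.02,0.002,0,0,165],[-0.03,0.003,0,0,165],[-0.03,0.003,0,0,165],[-0.03,0.005,0,0,165],[-0.02,0.03,0,0,165],[0,0.04,0.02,0,165],[0,0.04,0.02,0,165]]]}}

```text
time_s: 25.8
eef_pos: [0.4264, 0.0556, 0.0531]
orientation: [0.049, 0.984, 0.037, 0.168]
wrist_force: [0.3, -0.8, 0.1]
width: 0.355
grasp_force: 0.0
```

```bash
python3 lk.py;python3 st.py; python3 - <<'E'
from h import *
t=get_image("top");s=get_image("side");print(blobs(t,'red'),blobs(t,'green'))
im=np.zeros((480,800,3),np.uint8);im[:,:400]=cv2.resize(s[100:244,220:340],(400,480),interpolation=2)[:,:,::-1];im[:400,400:]=cv2.resize(t[95:225,180:340],(400,400),interpolation=2)[:,:,::-1]
cv2.imwrite("pics/f.png",im)
E
```

```text
[([280, 119, 10, 9, 72], [284.5, 123.0])]
amber []
cap@.237 [ 0.6078 -0.0733  0.237 ]
25.9 [0.4296 0.059  0.0569] q [-0.0338 -0.4386  2.483   0.1057  0.7539 -1.5804] w 0.3547949885122649 F [0.2 0.1 0.1]
zaxis [ 0.341  0.061 -0.938] tilt 20.2 toolx [-0.937  0.099 -0.334] tooly [0.073 0.993 0.091]
[([280, 119, 10, 9, 72], [284.5, 123.0]), ([484, 119, 28, 8, 79], [498.0, 122.6]), ([484, 131, 28, 4, 85], [498.3, 132.9]), ([314, 184, 10, 10, 82], [318.4, 188.6])] [([194, 111, 10, 10, 73], [198.7, 115.4])]
```

View pics/f.png

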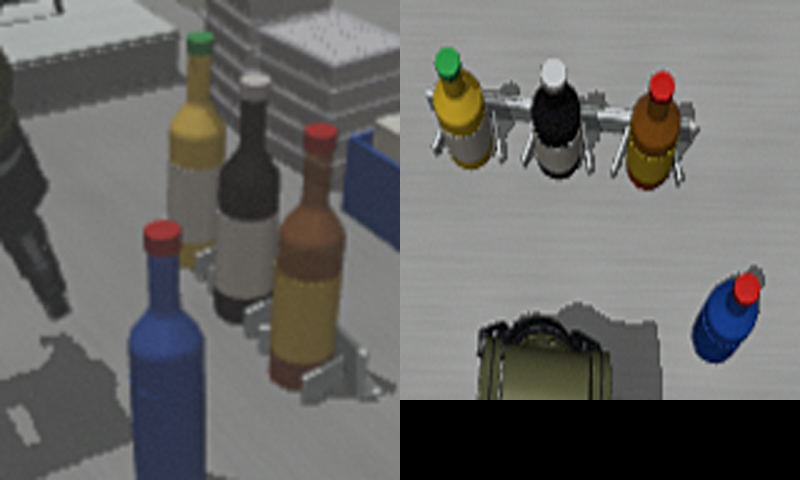

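The sauce stands home, but the blue bottle's cap has shifted from (317.3,190.5) to (318.4,188.6), so I'll measure how far it moved.

```bash
python3 - <<'E'
from h import *
T,S=calibration("top"),calibration("side")
def blue(im,side):
    h=cv2.cvtColor(im,cv2.COLOR_RGB2HSV);m=((h[...,0]>105)&(h[...,0]<128)&(h[...,1]>140)).astype(np.uint8)
    n,_,st,ce=cv2.connectedComponentsWithStats(m)
    return [(st[i].tolist(),ce[i].round(2).tolist()) for i in range(1,n) if st[i][4]>150 and (200<ce[i][0]<350) and ce[i][1]>150]
import glob
for n,now in (("top",get_image("top")),("side",get_image("side"))):
    a=cv2.imread(f"pics/{n}0.png")[:,:,::-1].copy()
    print(n,blue(a,0),blue(now,0))
a=plane(T,317.3,190.1,.237);b=plane(T,318.4,188.2,.237);print(a.round(4),b.round(4),(b-a).round(4))
im=get_image("top");h0=cv2.imread("pics/top0.png")[:,:,::-1]
d=np.abs(im.astype(int)-h0).sum(2)
for nm,(x,y) in dict(jar=(390,178),shaker=(400,249),ladleH=(147,265),bowl=(122,184)).items(): print(nm,d[y-12:y+12,x-14:x+14].mean())
E
```

```text
top [([298, 187, 25, 26, 384], [308.62, 200.98])] [([297, 191, 24, 22, 294], [306.84, 202.91])]
side [] []
[ 0.4327 -0.1548  0.237 ] [ 0.4375 -0.1576  0.237 ] [ 0.0049 -0.0028  0.    ]
jar 6.476190476190476
shaker 5.813988095238095
ladleH 101.4985119047619
bowl 6.113095238095238
```

```bash
python3 - <<'E'
from h import *
t=get_image("top");s=get_image("side")
t0=cv2.imread("pics/top0.png")[:,:,::-1];s0=cv2.imread("pics/side0.png")[:,:,::-1]
def tm(a,b,box,nm):
    x0,y0,x1,y1=box;f=8
    A=cv2.resize(np.ascontiguousarray(a[y0:y1,x0:x1]),None,fx=f,fy=f,interpolation=3);p=10
    B=cv2.resize(np.ascontiguousarray(b[y0-p:y1+p,x0-p:x1+p]),None,fx=f,fy=f,interpolation=3)
    r=cv2.matchTemplate(B,A,cv2.TM_CCOEFF_NORMED);_,v,_,l=cv2.minMaxLoc(r);print(nm,np.array(l)/f-p,round(v,3))
tm(s0,s,(266,167,280,182),'side cap');tm(s0,s,(260,225,284,254),'side base');tm(s0,s,(262,190,282,215),'side body')
tm(t0,t,(311,184,326,198),'top cap');tm(t0,t,(296,198,316,216),'top base')
tm(t0,t,(372,160,412,194),'jar');tm(t0,t,(236,112,250,128),'vin')
a=np.hstack([cv2.resize(np.ascontiguousarray(i[160:260,250:300]),(200,400),interpolation=3) for i in(s0,s)]+[cv2.resize(np.ascontiguousarray(i[175:225,290:330]),(200,250),interpolation=3)[:, :].copy() if 0 else cv2.copyMakeBorder(cv2.resize(np.ascontiguousarray(i[175:225,290:330]),(200,250),interpolation=3),0,150,0,0,0) for i in(t0,t)])
cv2.imwrite("pics/g.png",a[:,:,::-1])
E
```

```text
side cap [6. 0.] 0.846
side base [0. 0.] 0.877
side body [3. 0.] 0.702
top cap [-1. -1.] 0.959
top base [-1.  0.] 0.972
jar [0. 0.] 1.0
vin [0. 0.] 0.999
```

View pics/g.png

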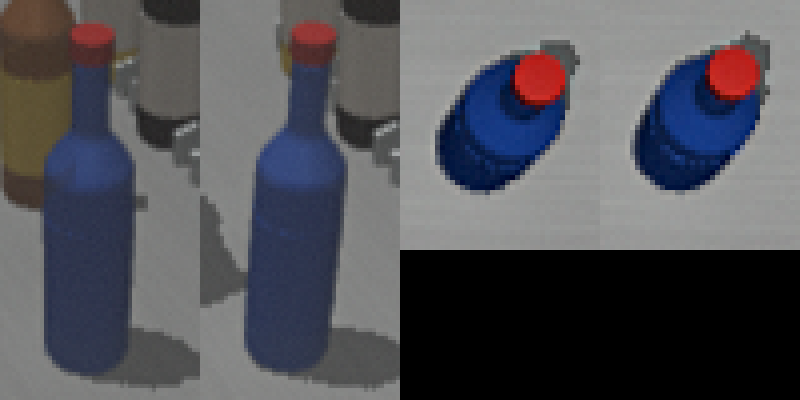

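```bash
python3 - <<'E'
from h import *
for i in range(8):
    t=get_image("top");print(manip.get_obs()["time_s"],[b for b in blobs(t,'red') if 300<b[0][0]<330])
E
```

```text
26.3 [([317, 181, 10, 11, 85], [321.4, 186.0])]
26.35 [([316, 183, 10, 10, 83], [320.6, 187.6])]
26.4 [([313, 186, 10, 11, 85], [317.4, 190.7])]
26.45 [([308, 188, 11, 10, 82], [312.9, 192.4])]
26.5 [([307, 188, 10, 10, 86], [311.4, 192.4])]
26.55 [([308, 186, 10, 11, 82], [312.6, 191.2])]
26.6 [([313, 185, 10, 10, 83], [317.4, 189.6])]
26.65 [([316, 185, 11, 10, 83], [321.1, 189.6])]
```

The blue bottle is rocking after a brush with the hand. I'll let it settle with the arm still.

{"fn": "send_rows", "kwargs": {"series": [[[0,0,0,0,165],[0,0,0,0,165],[0,0,0,0,165],[0,0,0,0,165],[0,0,0,0,165],[0,0,0,0,165],[0,0,0,0,165],[0,0,0,0,165],[0,0,0,0,165],[0,0,0,0,165]]]}}

```text
time_s: 27.65
eef_pos: [0.428, 0.0552, 0.0534]
orientation: [0.047, 0.984, 0.037, 0.168]
wrist_force: [0.7, -0.2, 0.1]
width: 0.35
grasp_force: 0.0
```

{"fn": "send_rows", "kwargs": {"series": [[[0,0,0,0,165],[0,0,0,0,165],[0,0,0,0,165],[0,0,0,0,165],[0,0,0,0,165],[0,0,0,0,165],[0,0,0,0,165],[0,0,0,0,165],[0,0,0,0,165],[0,0,0,0,165]]]}}

```text
time_s: 28.65
eef_pos: [0.428, 0.0552, 0.0534]
orientation: [0.047, 0.984, 0.037, 0.168]
wrist_force: [0.1, 0.3, 1.3]
width: 0.355
grasp_force: 0.0
```

```bash
python3 - <<'E'
from h import *
for i in range(4):
    t=get_image("top");print(manip.get_obs()["time_s"],[b for b in blobs(t,'red') if 270<b[0][0]<330])
T=calibration("top");print(plane(T,317.3,190.1,.237).round(4))
E
```

```text
28.7 [([280, 119, 10, 9, 72], [284.5, 123.0]), ([312, 186, 10, 10, 85], [316.4, 190.4])]
28.75 [([280, 119, 10, 9, 72], [284.5, 123.0]), ([312, 186, 10, 11, 84], [316.4, 190.8])]
28.8 [([280, 119, 10, 9, 72], [284.5, 123.0]), ([312, 185, 10, 11, 84], [316.7, 189.7])]
28.85 [([280, 119, 10, 9, 72], [284.5, 123.0]), ([312, 186, 10, 11, 84], [316.4, 190.9])]
[ 0.4327 -0.1548  0.237 ]
```

{"fn": "send_rows", "kwargs": {"series": [[[0,0,0,0,165],[0,0,0,0,165],[0,0,0,0,165],[0,0,0,0,165],[0,0,0,0,165],[0,0,0,0,165],[0,0,0,0,165],[0,0,0,0,165],[0,0,0,0,165],[0,0,0,0,165]]]}}

```text
time_s: 29.85
eef_pos: [0.428, 0.0552, 0.0534]
orientation: [0.047, 0.984, 0.037, 0.168]
wrist_force: [0.1, -0.8, -0.0]
width: 0.356
grasp_force: 0.0
```

```bash
python3 - <<'E'
from h import *
from workcell import close_job
B=[]
for i in range(3):
    t=get_image("top");b=[b[1] for b in blobs(t,'red') if 270<b[0][0]<330];print(manip.get_obs()["time_s"],b);B.append(b[1])
if np.ptp(B,axis=0).max()<.6: print(close_job())
E
```

```text
29.9 [[284.5, 123.0], [316.4, 190.4]]
29.95 [[284.5, 123.0], [316.5, 190.4]]
30.0 [[284.5, 123.0], [316.4, 190.4]]
the job is handed in; nothing more can be done
None
```

The sauce bottle stands upright in the red-disc bay, pressed home against the back plate, and the job is handed in at 30 s. On the way I touched the blue bottle, which rocked, stayed standing and settled about 2 mm from its start. To get the fingertips ahead of the hand I also tilted the tool by running joint 2 to its lower stop, where it read -1.0245 against the listed -1.02.

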